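# Seat the proud vial in the dry-block heater

## Task

One of the four vials in the small heater on the bench is not fully down in its well. Press the front of the clear cover to pop it open, push the vial that stands proud down with your fingertips until it is fully home, level with the others, then swing the cover over and press it shut until it latches. Only push and press: do not pull any vial up, and leave the other things on the bench where they are.

Things in the scene. Friction and masses are not known exactly. Their poses are not given: they have to be found in the camera images.
- heater: small bench-top dry-block vial heater, fixed; white housing 178 mm deep (x) by 180 mm wide (y), deck 85 mm above the bench. Origin: centre of its underside; x points from its front (sloping panel with display and keys) to its rear, where the cover is hinged; z up. Under the cover stand four wells in a row along y, 38 mm apart, 55 mm in front of the hinge axis.
- cover (a joint): angle (rad) of the clear cover about its rear hinge: about 0 latched, grows as it opens, 1.70 open past upright (a spring holds it there). Push-push latch: press the shut cover down to its stop (-0.09, 7 mm at the front; 3 to 6 N), let go, and it springs open; push it down to the same stop again, let go, and it stays latched. Too short a press changes nothing.
- cover_press (a point): middle of the grey press bar along the cover's front edge (26 x 164 mm), on the outer face; 14 mm from the front edge, 78 mm from the hinge axis and 36 mm above it. Moves with the cover; x axis points to the hinge, z axis out of the outer face. To shut the open cover push its outer face here from behind, forward and then down, about 2 to 3 N, and lead it all the way: it springs back if left.
- cover_hinge (a point): middle of the cover's hinge axis, 94 mm above the bench (y axis along the hinge). The cover is a clear dome in a grey frame: 92 mm from hinge to front edge, 164 mm wide, 36 mm high; when open it stands up behind the wells, its top edge about 90 mm above the hinge, its outer face some 48 mm behind the hinge.
- vial_p (a joint): the vial that stands proud at the start. height of that vial above its fully seated position in m (0 = home; its lowest stop), grows upward; 0.009 to 0.013 at the start. It moves with about 3.5 N of friction and stops hard when it is home.
- vial_p_top (a point): centre of the top of the proud vial's cap (clear glass screw-cap vial with a black cap, 24 mm diameter, 54 mm tall, standing in a snug well of the heater; any of the four wells). When it is home its top stands level with the other three, 107 mm above the bench, 14 mm above the aluminium block.
- vial_q (a joint): one of the three vials that are already seated. height of that vial above its fully seated position in m (0 = home; its lowest stop), grows upward.
- vial_q_top (a point): centre of the top of that seated vial's cap (clear glass screw-cap vial with a black cap, 24 mm diameter, 54 mm tall, standing in a snug well of the heater).
- vial_r (a joint): one of the three vials that are already seated. height of that vial above its fully seated position in m (0 = home; its lowest stop), grows upward.
- vial_r_top (a point): centre of the top of that seated vial's cap (clear glass screw-cap vial with a black cap, 24 mm diameter, 54 mm tall, standing in a snug well of the heater).
- vial_s (a joint): one of the three vials that are already seated. height of that vial above its fully seated position in m (0 = home; its lowest stop), grows upward.
- vial_s_top (a point): centre of the top of that seated vial's cap (clear glass screw-cap vial with a black cap, 24 mm diameter, 54 mm tall, standing in a snug well of the heater).
- spare_vial: bystander, leave alone: vial with a white cap, 24 mm diameter, 54 mm tall, standing on the bench to the right of the heater. Origin at the centre of its underside.
- spare_vial_b: bystander, leave alone: vial with a black cap, same size, standing on the bench to the right of the heater. Origin at the centre of its underside.
- bung: bystander, leave alone: black tapered rubber stopper, 30 mm wide, 24 mm tall, on the bench to the right of the heater. Origin at the centre of its underside.
- lab_timer: bystander, leave alone: white wedge-shaped digital timer, 35 x 62 x 52 mm, on the bench to the left of the heater. Origin at the centre of its underside.
- dish_high: bystander, leave alone: upper one of the two stacked glass dishes. Origin at the centre of its underside.
- dish_low: bystander, leave alone: lower of two stacked glass dishes, 60 mm wide, 16 mm high, on the bench to the left of the heater. Origin at the centre of its underside.
- cork_ring: bystander, leave alone: cork flask ring, 108 mm wide, 30 mm high, on the bench behind and to the right. Origin at the centre of its underside.
- bench_funnel: bystander, leave alone: white plastic funnel, 62 mm wide, 75 mm tall, standing on its rim on the bench at the far right. Origin at the centre of its underside.

How it is judged:
By the outcome, as a careful person would: the job done as asked, in the order asked, and still so for the second after the job is handed in, with the robot touching nothing.
It also fails if it takes over 45 s, if anything falls off the work surface, if the arm or the gripper's body presses on something with over 40 N, if the wrist force passes 120 N, or if a joint passes its speed limit or range.

## Robot

A 6-joint arm with a two-finger parallel gripper is mounted at the origin on a cart in front of the work surface, level with it; the furniture and walls round the work are solid. World frame = base frame: x ahead of the robot, y to its left, z up, the work surface at z = 0. Lengths are in m, angles in rad, forces in N, time in s.
With the tool pointing down it reaches from about 0.275 to 0.825 m from the base axis. Payload 4.9 kg.
Tool frame: the origin (TCP) lies midway between the tips of the shut fingers; the grasp point (between the pads) lies 19 mm behind it (bot.grip_depth is the distance from the TCP to the grasp point, in m); z points along the fingers, y is the line along which they close (so a half turn about z gives the same grasp; the last joint's range is limited). The gripper opens to 85 mm and grips with 20 to 120 N. Pads are 22 mm wide; open, the fingers measure 114 mm over their backs; the gripper's body (76 mm by 85 mm) begins 54 mm behind the grasp point. The pads swing forward as they close: fully open they stand 13 mm farther back than shut.
Start: joints at [0.988, 0.326, -0.193, 1.052, 0, 1.437], TCP at [0.239, 0.496, 0.231] pointing down, gripper open.
Joint ranges: [-2.65, 2.65], [-0.97, 1.79], [-1.3, 1.35], [-1.93, 2.1], [-1.47, 1.37], [-3.14, 3.14]. Speed limits (rad/s): [2.57, 2.57, 3.14, 3.14, 3.14, 3.14].

## Interface

Orientations are given as a unit quaternion [w, x, y, z].
In Python, from cell import bot gives the robot as it stands. Calls block until the motion is done:
- bot.move_pose(position, orientation): joint-space move of the TCP to a pose.
- bot.move_linear(position, speed=0.15, rotation=None, until_force=None): straight line of the TCP; rotation=None keeps the orientation; speed is the mean speed in m/s. With until_force (N) it stops when the force on the tool has changed by that much, and returns True; else False.
- bot.goto_joints(angles): joint-space move.
- bot.set_gripper(opening, grasp_force=None): opening from 0.0 (shut) to 1.0 (fully open); grasp_force is the grip in N (None keeps the last); returns when the fingers have stopped.
- bot.wait(seconds).
- bot.solve_ik(position, orientation): joint angles nearest the present ones, or None.
- bot.camera(name): name is "scene" or "top" or "wrist"; returns the picture (400x640x3 uint8, red, green, blue); there is no depth.
- bot.calibration(name): a dict with "mtx" (3x3 intrinsics, pixels), "k1" (the pictures are not rectified: a ray, as slopes to the right and down, at radius r is drawn at 1 + k1 r^2 times it, then the intrinsics apply), "extrinsics" (4x4, takes a point from world to camera coordinates); the wrist camera has in their place "hand_eye" (4x4, takes a point from camera to tool coordinates, whose origin is the TCP and whose axes are the flange's). Camera axes: x right, y down, z forward; pixel columns grow to the right and rows downward; lengths in m; the calibration is good to about 2 mm. A picture is of the moment at which its call begins: read the wrist's pose just before it. calibration takes no time and is no camera call.
A pose or a line that the arm cannot do raises bot.PlanningError and nothing moves.
- bot.close_job(): hands the job in; it is judged then, once.
Trained networks look in the newest picture that a camera, given by its name, has taken for a name from the list of things; names that differ only in an ending like _2 or _b are one class to them, and where a whole thing is asked for, a point or a joint stands for the part that bears it (a point fixed in the world has none). Each returns a list of dicts, best first, with "confidence" (0 to 1); they miss things now and then, are a little off and sometimes report something else, mostly with a low value. They report only what shows in the picture. A call takes as long as a camera call.
- bot.search_frame(camera, thing): "bbox" ([left, top, width, height] in pixels, round what is visible of it).
Readings, each from a call of its own:
- bot.read_clock(): time.
- bot.read_joint_positions(): joint angles.
- bot.read_joint_vel(): joint speeds.
- bot.read_joint_efforts(): joint torques, N m.
- bot.read_position(): TCP position.
- bot.read_tool_rot(): TCP orientation.
- bot.read_ft_force(): force on the tool from outside, world axes, zero at the start.
- bot.read_moment(): the same for the moment, N m.
- bot.read_gripper_width(): opening from 0.0 (shut) to 1.0 (fully open).
- bot.read_finger_force(): force on a finger pad.
Only numpy, scipy, OpenCV 4.12 (cv2) and the standard library are available. Lean on these libraries where they do the work, as an engineer would, in place of code of your own. Each camera call takes 0.05 s, during which the arm holds its last target. There are 200 camera calls.

## Working session

There is one attempt and no reset: what is moved stays moved. The work goes in short steps, each a Python script; the robot and the scene stay as the last script left them, time stands still between calls to the robot, and variables do not carry over. Pictures are saved under pics/ and viewed, at most 10 in all, crops included, and the job is handed in when it is done.

```bash
mkdir -p pics; ls
python3 - <<'E'
from cell import bot
import cv2,numpy as np
np.set_printoptions(precision=4,suppress=True)
for c in ("scene","top"):
    im=bot.camera(c); cv2.imwrite(f"pics/{c}0.png",im[...,::-1])
    k=bot.calibration(c); print(c,k["mtx"].tolist(),k["k1"]); print(k["extrinsics"])
    for t in ("heater","cover","vial_p","vial_p_top","cover_press","cover_hinge","vial_q_top"):
        print(t,[(np.round(d["bbox"]).tolist(),round(d["confidence"],2)) for d in bot.search_frame(c,t)][:5])
print(bot.calibration("wrist"),bot.read_tool_rot(),bot.read_clock())
E
```

```text
pics
scene [[366.02133665491266, 0.0, 323.1042822619915], [0.0, 366.02133665491266, 200.82358393627047], [0.0, 0.0, 1.0]] -0.061985755777126415
[[ 0.7596 -0.65   -0.0218 -0.5018]
 [-0.4148 -0.4583 -0.7861  0.2651]
 [ 0.501   0.6061 -0.6178  0.7286]
 [ 0.      0.      0.      1.    ]]
heater []
cover [([231.0, 165.0, 70.0, 48.0], 0.57), ([304.0, 225.0, 9.0, 24.0], 0.38), ([218.0, 184.0, 11.0, 14.0], 0.29)]
vial_p [([219.0, 184.0, 9.0, 18.0], 0.32)]
vial_p_top []
cover_press [([231.0, 160.0, 70.0, 52.0], 0.67)]
cover_hinge [([232.0, 166.0, 70.0, 49.0], 0.58), ([302.0, 224.0, 12.0, 23.0], 0.57)]
vial_q_top []
top [[368.93781906833163, 0.0, 321.95370936077984], [0.0, 368.93781906833163, 199.03377758179738], [0.0, 0.0, 1.0]] 0.027263492594088265
[[-0.0033 -0.9997  0.0233 -0.1455]
 [-0.9857 -0.0007 -0.1688  0.5538]
 [ 0.1687 -0.0236 -0.9854  1.0924]
 [ 0.      0.      0.      1.    ]]
heater [([234.0, 190.0, 64.0, 66.0], 0.9)]
cover [([237.0, 201.0, 57.0, 35.0], 0.93), ([310.0, 227.0, 8.0, 11.0], 0.6)]
vial_p []
vial_p_top []
cover_press [([232.0, 200.0, 61.0, 39.0], 0.71)]
cover_hinge [([235.0, 203.0, 61.0, 33.0], 0.71)]
vial_q_top []
{'mtx': array([[342.357 ,   0.    , 326.1297],
       [  0.    , 342.357 , 197.082 ],
       [  0.    ,   0.    ,   1.    ]]), 'k1': -0.058639149685849455, 'hand_eye': array([[-0.0002, -0.9624, -0.2717,  0.0675],
       [ 1.    , -0.0001, -0.0003, -0.0005],
       [ 0.0003, -0.2717,  0.9624, -0.1414],
       [ 0.    ,  0.    ,  0.    ,  1.    ]])} [ 0.      0.2225  0.9749 -0.    ] 0.8
```

Run:
```python
import cv2,numpy as np
a=cv2.imread("pics/scene0.png");b=cv2.imread("pics/top0.png")
A=cv2.resize(a[130:280,180:380],None,fx=4,fy=4,interpolation=2)[:, :800]
B=cv2.resize(b[160:280,200:360],None,fx=5,fy=5,interpolation=2)
cv2.imwrite("pics/sc.png",A);cv2.imwrite("pics/tc.png",B)
```

```text
(no output)
```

View pics/sc.png

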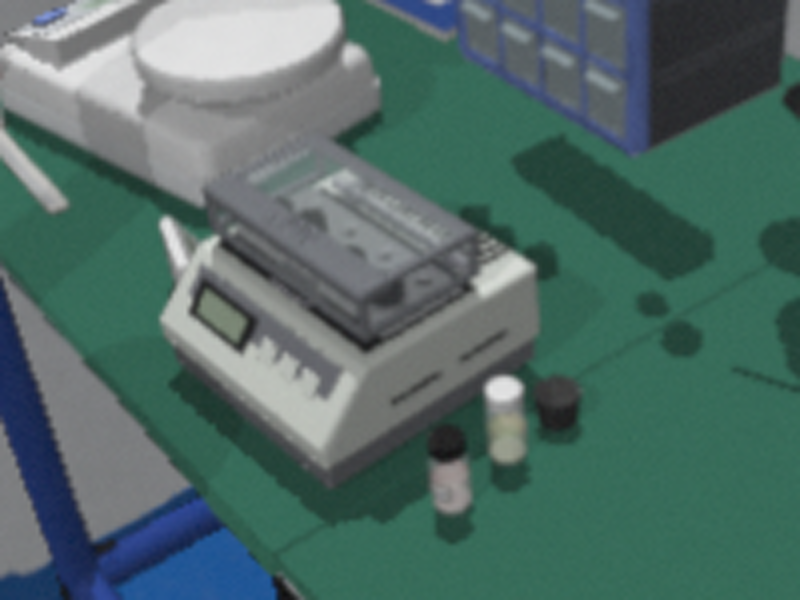

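View pics/tc.png

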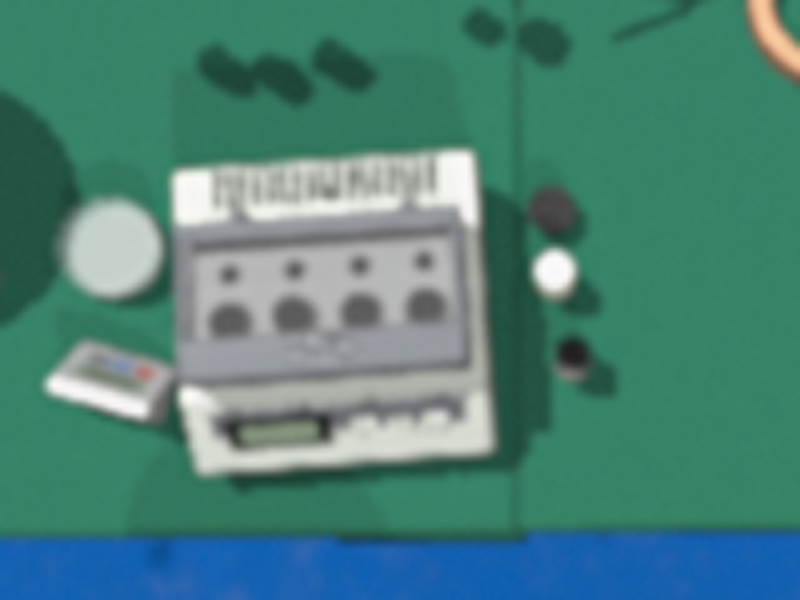

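The scene crop shows the heater with its cover shut and the spare vials and bung to its right. The top crop (5x, offset 200,160) shows four caps at (231,320), (294,315), (361,310) and (426,306), the cover's front edge at y≈375, the deck's rear corners at (173,170) and (475,150), and a slight yaw.

```bash
cat > h.py <<'E'
from cell import bot
import cv2,numpy as np
from scipy.spatial.transform import Rotation as R
from scipy.optimize import least_squares
np.set_printoptions(precision=4,suppress=True)
def proj(P,cal,T):           # T world->cam
    p=(T[:3,:3]@np.asarray(P,float).T).T+T[:3,3]
    s=p[:,:2]/p[:,2:]; s=s*(1+cal["k1"]*(s**2).sum(1,keepdims=True))
    return s*cal["mtx"][[0,1],[0,1]]+cal["mtx"][:2,2]
def wristT(cal,pos,q):
    A=np.eye(4);A[:3,:3]=R.from_quat(np.r_[q[1:],q[0]]).as_matrix();A[:3,3]=pos
    return np.linalg.inv(A@cal["hand_eye"])
def pix2z(uv,cal,T,z):
    f=lambda p:proj([[p[0],p[1],z]],cal,T)[0]-uv
    return least_squares(f,[0.45,0.0]).x
def qdown(yaw):              # tool down, closing axis along heater y
    return [0,-np.sin(yaw/2),np.cos(yaw/2),0] if 0 else list(np.roll((R.from_euler("z",yaw)*R.from_quat([0,1,0,0])).as_quat(),1))
E
python3 - <<'E'
from h import *
c=bot.calibration("top");T=c["extrinsics"]
g=lambda u,v,z:pix2z(np.array([200+u/5,160+v/5]),c,T,z)
for u,v,z in [(173,170,.085),(475,150,.085),(490,455,.05),(200,470,.05),(231,320,.107),(294,315,.107),(361,310,.107),(426,306,.107),(183,382,.125),(467,362,.125)]: print(z,g(u,v,z))
E
```

```text
0.085 [0.5625 0.1149]
0.085 [ 0.5749 -0.0646]
0.05 [ 0.3946 -0.0736]
0.05 [0.3864 0.0996]
0.107 [0.4705 0.0738]
0.107 [0.4733 0.0377]
0.107 [ 0.4762 -0.0007]
0.107 [ 0.4785 -0.0382]
0.125 [0.4337 0.0962]
0.125 [ 0.4446 -0.0632]
```

Run:
```python
from h import *
bot.set_gripper(0.0)
q=qdown(0.067)
bot.move_pose([0.43,0.018,0.24],q)
p,r=bot.read_position(),bot.read_tool_rot()
im=bot.camera("wrist"); cv2.imwrite("pics/w0.png",im[...,::-1]); np.savez("w0.npz",p=p,r=r)
print(p,r,q,bot.read_clock(),bot.read_ft_force())
for t in ("vial_p_top","vial_q_top","cover_press","cover"): print(t,[(np.round(d["bbox"],1).tolist(),round(d["confidence"],2)) for d in bot.search_frame("wrist",t)][:5])
```

```text
[0.4301 0.0185 0.24  ] [ 0.0001 -0.0338  0.9994  0.0001] [np.float64(0.0), np.float64(-0.03349373445575236), np.float64(0.9994389274749146), np.float64(0.0)] 3.4833 [-0.111   0.9354 -0.0609]
vial_p_top []
vial_q_top []
cover_press [([223.0, 193.5, 208.3, 103.9], 0.87)]
cover [([225.7, 195.3, 206.7, 98.6], 0.68)]
```

View pics/w0.png

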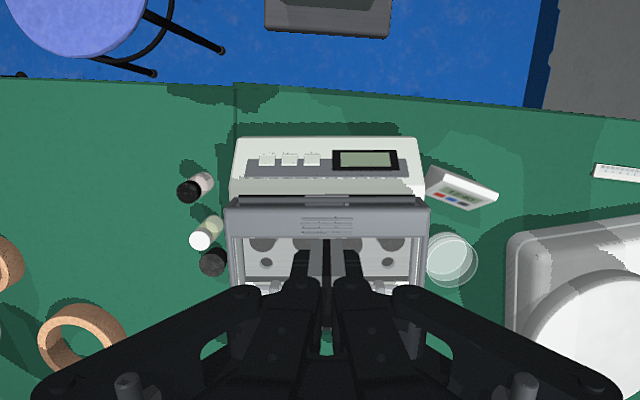

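The wrist picture is seen from the robot side with image-down = +x. The press bar runs from (226,208)–(430,206) to its rear edge at row ~238, and the fingers hide the middle caps.

Run:
```python
from h import *
c=bot.calibration("wrist");d=np.load("w0.npz");T=wristT(c,d["p"],d["r"])
for u,v,z in [(226,209,.13),(430,207,.13),(228,238,.13),(428,237,.13),(232,196,.085),(422,193,.085)]: print(u,v,z,pix2z(np.array([u,v]),c,T,z))
```

```text
226 209 0.13 [ 0.448  -0.0593]
430 207 0.13 [0.4357 0.0982]
228 238 0.13 [ 0.4722 -0.058 ]
428 237 0.13 [0.4606 0.1004]
232 196 0.085 [ 0.4506 -0.0665]
422 193 0.085 [0.4363 0.1042]
```

Run:
```python
from h import *
q=qdown(0.072)
bot.move_pose([0.453,0.020,0.16],q)
print(bot.move_linear([0.453,0.020,0.11],speed=0.03,until_force=1.5),bot.read_position(),bot.read_ft_force())
p=bot.read_position()
print(bot.move_linear([0.453,0.020,0.11],speed=0.02,until_force=11),bot.read_position(),bot.read_ft_force())
bot.move_linear([0.42,0.018,0.17],speed=0.15)
bot.move_linear([0.36,0.015,0.28],speed=0.25)
im=bot.camera("top"); cv2.imwrite("pics/t1.png",cv2.resize(im[160:280,200:360,::-1],None,fx=5,fy=5,interpolation=2))
p,r=bot.read_position(),bot.read_tool_rot()
im=bot.camera("wrist"); cv2.imwrite("pics/w1.png",im[...,::-1]); np.savez("w1.npz",p=p,r=r)
for t in ("vial_p_top","vial_q_top","cover"): print(t,[(np.round(d["bbox"],1).tolist(),round(d["confidence"],2)) for d in bot.search_frame("wrist",t)][:6])
print(bot.read_clock())
```

```text
True [0.4524 0.02   0.1291] [0.3134 0.2556 2.7455]
True [0.4518 0.02   0.123 ] [-2.5089 -0.5135 10.7204]
vial_p_top [([243.7, 194.2, 164.0, 161.1], 0.18)]
vial_q_top [([365.9, 268.9, 21.4, 30.1], 0.81)]
cover [([321.2, 325.5, 11.7, 28.3], 0.83)]
7.0667
```

View pics/w1.png

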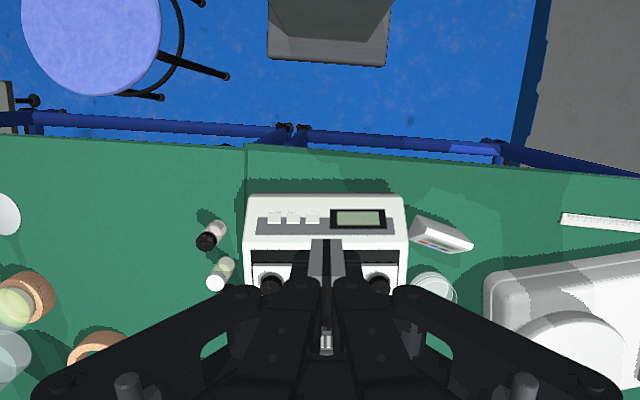

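View pics/t1.png

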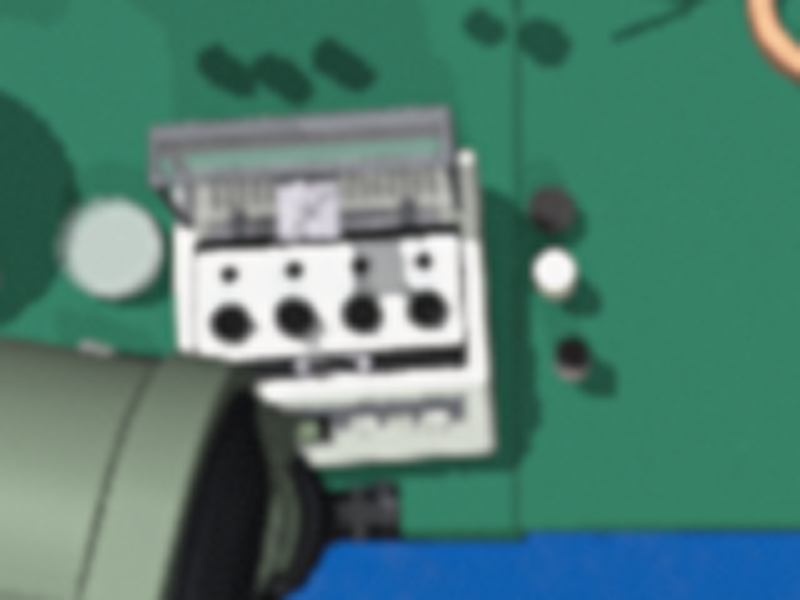

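The cover is open. The top crop suggests the second vial from the left, at (297,317), is proud because its glass shows below the cap. I'll confirm that with the scene camera and an offset wrist view.

Run:
```python
from h import *
q=qdown(0.072)
bot.move_pose([0.36,0.15,0.24],q)
s=bot.camera("scene")
p,r=bot.read_position(),bot.read_tool_rot()
im=bot.camera("wrist"); np.savez("w2.npz",p=p,r=r)
cv2.imwrite("pics/w2.png",im[...,::-1])
a=cv2.resize(s[150:225,210:310,::-1],None,fx=4,fy=4,interpolation=2)
b=cv2.resize(im[150:340,70:270,::-1],None,fx=2,fy=2,interpolation=2)
o=np.zeros((400,800,3),np.uint8);o[:300,:400]=a;o[:380,400:]=b
cv2.imwrite("pics/m2.png",o)
for t in ("vial_p_top","vial_q_top"): print(t,[(np.round(d["bbox"],1).tolist(),round(d["confidence"],2)) for d in bot.search_frame("wrist",t)][:6])
```

```text
vial_p_top [([60.9, 225.1, 46.6, 30.1], 0.36), ([97.9, 190.6, 187.8, 169.0], 0.2), ([95.1, 294.7, 15.8, 22.9], 0.2)]
vial_q_top []
```

View pics/m2.png

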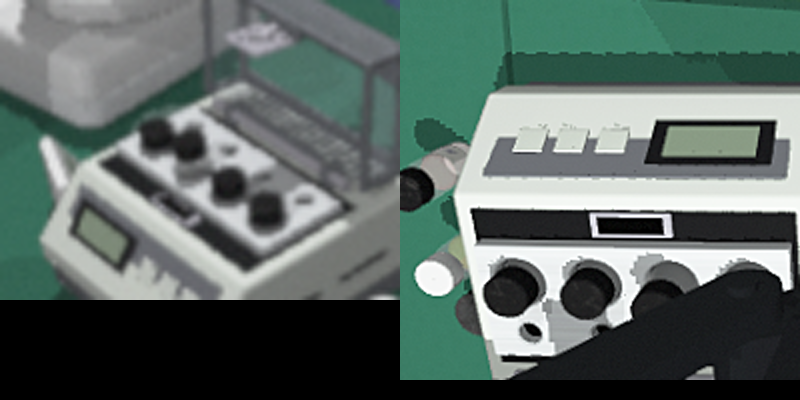

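The scene crop shows the second cap from the left, at (190,140), standing up with glass visible below it, so the second well from the left (+y) is the proud one. I'll push there.

Run:
```python
from h import *
c=bot.calibration("wrist");d=np.load("w2.npz");T=wristT(c,d["p"],d["r"])
for u,v in [(124,297),(163,297)]: print(pix2z(np.array([u,v]),c,T,.107))
q=qdown(0.072)
x,y=0.475,0.0365
bot.move_pose([x,y,0.15],q)
print(bot.move_linear([x,y,0.10],speed=0.03,until_force=1.5),bot.read_position(),bot.read_ft_force())
print(bot.move_linear([x,y,0.098],speed=0.02,until_force=14),bot.read_position(),bot.read_ft_force())
bot.move_linear([x,y,0.16])
bot.move_linear([0.37,y,0.25],speed=.3)
bot.move_pose([0.36,0.18,0.26],q)
t=bot.camera("top");s=bot.camera("scene")
o=np.zeros((600,800,3),np.uint8)
o[:300,:400]=cv2.resize(s[150:225,210:310,::-1],None,fx=4,fy=4,interpolation=2)
o[:300,400:]=cv2.resize(t[190:250,225:305,::-1],None,fx=5,fy=5,interpolation=2)
cv2.imwrite("pics/m3.png",o); print(bot.read_clock())
```

```text
[ 0.4801 -0.0325]
[0.4765 0.0052]
True [0.4745 0.0365 0.1151] [-0.1358 -0.2879  0.3496]
True [0.4742 0.0365 0.107 ] [-1.5242  0.8806  6.2649]
12.1333
```

View pics/m3.png

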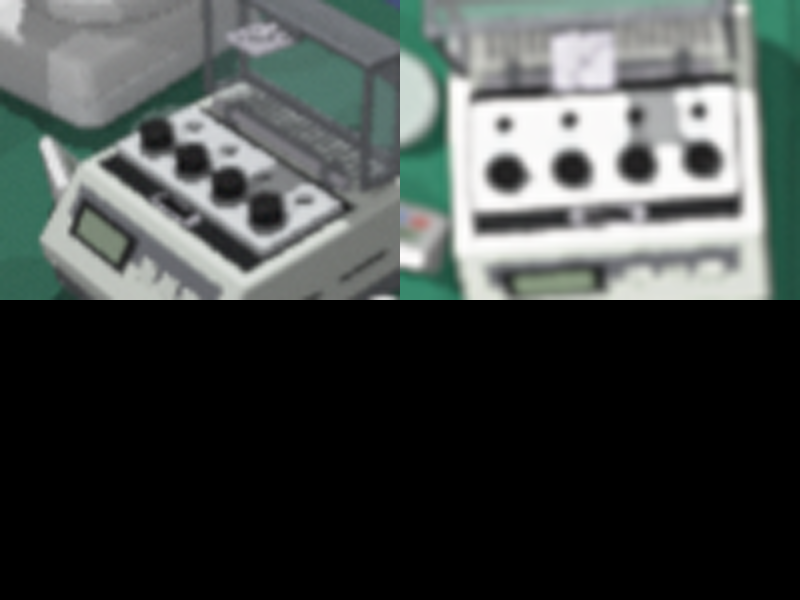

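The scene crop shows all four caps level, and the push stopped hard at z = 0.107. I'll press once more firmly to be sure, then shut the cover along its arc.

Run:
```python
from h import *
yaw=0.072;q=qdown(yaw);e=np.array([np.cos(yaw),np.sin(yaw)])
H=np.array([0.531,0.024])
def W(dx,z): return [*(H+dx*e),z]
x,y=0.475,0.0365
bot.move_pose([x,y,0.14],q)
print(bot.move_linear([x,y,0.10],speed=0.04,until_force=20),bot.read_position())
bot.move_linear([x,y,0.16],speed=.2)
bot.move_linear([0.43,0.02,0.26],speed=.3)
bot.move_linear(W(0.085,0.265),speed=.3)
bot.move_linear(W(0.085,0.167),speed=.2)
print("behind",bot.read_ft_force(),bot.read_clock())
for th in np.r_[np.linspace(1.7,0.1,14),0.03]:
    s=6e-3*np.clip((1.0-th)/1.0,0,1); a,h=-(0.078+s),0.036
    c,n=np.cos(th),np.sin(th)
    cx,cz=a*c+h*n, -a*n+h*c
    bot.move_linear(W(cx+0.011,0.094+cz),speed=0.08)
    print(round(th,2),bot.read_ft_force())
p=bot.read_position();print(p)
print(bot.move_linear([p[0],p[1],0.112],speed=0.02,until_force=13),bot.read_position(),bot.read_ft_force())
bot.wait(0.2)
p=bot.read_position()
bot.move_linear([p[0],p[1],0.16],speed=0.06)
bot.move_linear([0.38,0.02,0.26],speed=.3)
bot.move_pose([0.36,0.18,0.26],q)
t=bot.camera("top");s=bot.camera("scene")
o=np.zeros((300,800,3),np.uint8)
o[:,:400]=cv2.resize(s[150:225,210:310,::-1],None,fx=4,fy=4,interpolation=2)
o[:,400:]=cv2.resize(t[190:250,225:305,::-1],None,fx=5,fy=5,interpolation=2)
cv2.imwrite("pics/m4.png",o); print(bot.read_clock())
```

```text
True [0.4748 0.0365 0.107 ]
behind [ 1.2642 -0.947  -0.2248] 16.15
1.7 [ 1.8729 -0.2857  1.5075]
1.58 [2.4858 0.2387 0.969 ]
1.45 [2.2376 0.9906 2.5503]
1.33 [2.6088 0.0697 1.8114]
1.21 [ 2.3605 -0.7261 -0.4839]
1.08 [ 2.0715 -0.8747  0.2282]
0.96 [ 1.2788 -0.5193  0.4371]
0.84 [2.0128 0.0397 1.3808]
0.72 [ 0.8524 -0.7616  1.9281]
0.59 [0.3861 0.8083 1.9677]
0.47 [0.3574 1.0566 3.7078]
0.35 [-0.3709  0.924   1.8381]
0.22 [-0.8729  0.4905  2.9611]
0.1 [-0.3186  0.1584  2.7416]
0.03 [-1.0989  0.3223  2.3094]
[0.4594 0.0189 0.1325]
True [0.4591 0.0187 0.1232] [-2.377   0.4593 12.6746]
23.575
```

View pics/m4.png

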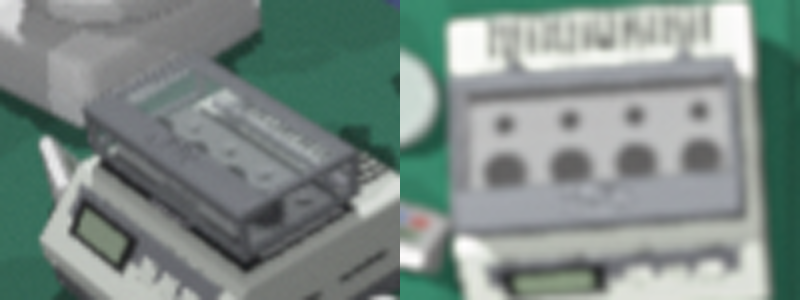

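The picture shows the cover shut and holding with the robot clear of it, so I'm handing in.

```bash
python3 -c "
from cell import bot
print(bot.close_job())"
```

```text
the job is handed in; nothing more can be done
None
```

The job is handed in: the cover popped open, the proud vial (second from the left) is pressed home at 107 mm, level with the others, and the cover is shut and holding after about 24 s; the verdict was not shown.

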